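Sort batteries, capacitors and the dial after the soldering workshop

TASK

Tidy the soldering bench: stand the two block batteries in the white tray and the two capacitor cans in the orange tray, upright and one to a bay. Put the black dial on the brass D-shaped post of the aluminium stand, turned so that its white line points the same way as the stand's red line (flat against flat), and pushed fully home until its underside lies on the stand's plate. Leave everything released and at rest.

Things in the scene. Friction and masses are not known exactly. Their poses are not given: they have to be found in the camera images.
- battery_red: block battery standing upright, red upper half and black lower half, two round metal terminals on top; 26 (its x) x 17 (its y) x 45 mm tall, terminals 3 mm more, about 45 g; loose. Origin: centre of its underside, z up.
- battery_green: block battery standing upright, green upper half and black lower half, two round metal terminals on top; 26 (its x) x 17 (its y) x 45 mm tall, terminals 3 mm more, about 45 g; loose. Origin: centre of its underside, z up.
- capacitor_blue: upright cylindrical capacitor can with blue sleeve and bare aluminium top; diameter 30 mm, 45 mm tall, about 50 g; loose. Origin: centre of its underside, z up.
- capacitor_black: upright cylindrical capacitor can with black sleeve and bare aluminium top; diameter 30 mm, 45 mm tall, about 50 g; loose. Origin: centre of its underside, z up.
- dial: black round control dial, diameter 39 mm, 28 mm tall, about 60 g, lying loose on its underside with a white line on top from the centre to the rim along its +x. From below it has a blind D-shaped bore 23 mm deep: radius 9.8 mm, with the flat on its +x side (under the white line) 4.3 mm from the axis. Origin: centre of its underside, z up.
- dial_mark (a point): point on the dial's top face on the white line, 17 mm from the axis along the dial's +x and 28 mm above its underside.
- white_tray: white plastic tray fixed to the table, 78 (its x) x 148 (its y) mm outside, 18 mm tall, walls 4 mm. One 4 mm wall across the middle, as tall as the rim, makes two bays of 70 x 68 mm, centred 36 mm to either side of the tray's centre along its y. Origin: centre of its underside; bay floors 4 mm above it.
- orange_tray: orange plastic tray fixed to the table, 78 (its x) x 148 (its y) mm outside, 18 mm tall, walls 4 mm. One 4 mm wall across the middle, as tall as the rim, makes two bays of 70 x 68 mm, centred 36 mm to either side of the tray's centre along its y. Origin: centre of its underside; bay floors 4 mm above it.
- dial_stand: square aluminium plate 90 x 90 x 8 mm fixed to the table, with an upright brass D-shaped post at its centre: radius 8 mm, flat on its +x side 2.5 mm from the axis, top 18 mm above the plate, the upper 4 mm tapering to half size. A red line on the plate lies on the +x side, pointing away from the flat. Origin: centre of the plate's underside, on the post's axis; a dial fully home has its underside 8 mm above it.
There are look-alikes about, which are no part of the job. Of the things that look like the white_tray, the larger one is meant.

How it is judged:
At the end, for the whole second after the job is handed in: Batteries in the white tray, capacitors in the orange, one per bay, on the bay floor (5 mm), upright (0.15 rad). Dial within 2.5 mm of the stand's plate, 5 mm of the post axis, upright (0.1 rad), white line within 0.5 rad of the red line. All released and at rest (x of battery_red in the frame of white_tray between -0.036 and 0.036 m and z of battery_red in the frame of white_tray between 0 and 0.009 m and angle between each of battery_red, battery_green, capacitor_blue, capacitor_black's own z axis and vertical below 0.15 rad and x of battery_green in the frame of white_tray between -0.036 and 0.036 m and z of battery_green in the frame of white_tray between 0 and 0.009 m and ((y of battery_red in the frame of white_tray between 0.008 and 0.07 m and y of each of battery_red, battery_green in the frame of white_tray above -0.07 m and y of battery_green in the frame of white_tray below -0.008 m and y of battery_green in the frame of white_tray below 0.07 m) or (y of battery_red in the frame of white_tray between -0.07 and -0.008 m and y of each of battery_red, battery_green in the frame of white_tray below 0.07 m and y of battery_green in the frame of white_tray above 0.008 m and y of battery_green in the frame of white_tray above -0.07 m)) and x of capacitor_blue in the frame of orange_tray between -0.036 and 0.036 m and z of capacitor_blue in the frame of orange_tray between 0 and 0.009 m and x of capacitor_black in the frame of orange_tray between -0.036 and 0.036 m and z of capacitor_black in the frame of orange_tray between 0 and 0.009 m and ((y of capacitor_blue in the frame of orange_tray between 0.008 and 0.07 m and y of each of capacitor_blue, capacitor_black in the frame of orange_tray above -0.07 m and y of capacitor_black in the frame of orange_tray below -0.008 m and y of capacitor_black in the frame of orange_tray below 0.07 m) or (y of capacitor_blue in the frame of orange_tray between -0.07 and -0.008 m and y of each of capacitor_blue, capacitor_black in the frame of orange_tray below 0.07 m and y of capacitor_black in the frame of orange_tray above 0.008 m and y of capacitor_black in the frame of orange_tray above -0.07 m)) and horizontal distance between dial and dial_stand below 0.005 m and z of dial in the frame of dial_stand below 0.0105 m and angle between dial's own z axis and vertical below 0.1 rad and angle between the x axis of dial and the x axis of dial_stand, either way round below 0.5 rad and x of dial_mark in the frame of dial_stand above 0 m and linear speed of each of battery_red, battery_green, capacitor_blue, capacitor_black, dial below 0.02 m/s and angular speed of each of battery_red, battery_green, capacitor_blue, capacitor_black, dial below 0.3 rad/s); the robot touches nothing.
It also fails if it takes over 128 s, if anything falls off the work surface, if the arm or the gripper's body presses on something with over 40 N, if the wrist force passes 120 N, or if a joint passes its speed limit or range.

ROBOT

A 7-joint arm with a two-finger parallel gripper is mounted at the origin on the work surface. World frame = base frame: x ahead of the robot, y to its left, z up, the work surface at z = 0. Lengths are in m, angles in rad, forces in N, time in s.
With the tool pointing down it reaches from about 0.425 to 0.875 m from the base axis. Payload 8.4 kg.
Tool frame: the origin (TCP) lies midway between the tips of the shut fingers; the grasp point (between the pads) lies 19 mm behind it; z points along the fingers, y is the line along which they close (so a half turn about z gives the same grasp; the last joint's range is limited). The gripper opens to 85 mm and grips with 20 to 120 N. Pads are 22 mm wide; open, the fingers measure 114 mm over their backs; the gripper's body (76 mm by 85 mm) begins 54 mm behind the grasp point. The pads swing forward as they close: fully open they stand 13 mm farther back than shut.
Start: joints at [-1.409, 0.333, 0.04, 1.465, -0.013, 1.343, -0.059], TCP at [0.168, 0.628, 0.231] pointing down, gripper open.
Joint ranges: [-2.58, 2.58], [-0.38, 2.09], [-1.3, 1.39], [0.25, 2.4], [-1.5, 4.64], [0.08, 2.09], [-2.65, 2.65]. Speed limits (rad/s): [2.22, 2.22, 2.79, 2.79, 3.14, 3.14, 3.14].

INTERFACE

Orientations are given as a unit quaternion [w, x, y, z].
In Python, from plant import * gives the robot as it stands.
- The arm moves only by the shell command python3 -m pendant 'ROWS' [OPENING] [FORCE]. ROWS is text: rows parted by semicolons, each of 4 numbers parted by spaces: the shift along the tool's x, y, z in m, then the turn about the tool's z in degrees. A call has 1 to 20 rows; each row shifts and turns the commanded pose from where the row before left it, along the tool's axes as they then stand; what a row does not reach is not made up. A row lasts 1/12 s, in which the tool goes at most 41.7 mm and 7.16 degrees, less where a joint would pass 70% of its speed; a pose out of reach is approached as far as the arm can. A call with a gripper value outside its range is refused whole. OPENING is the finger opening in m, from 0 to 0.0854, set as the call begins (- or left out, the last holds). The fingers move at their own pace and stop on an object; FORCE is the grip in N (left out, the last holds). Time passes only in rows, so rows that do not move let the fingers close. It gives the time, the measured TCP pose, the force, the opening and the grip force at its end, in the units of the state.
- state(): the state, without advancing time (a new reading comes with each control period).
- get_image(name): name is "scene" or "top" or "wrist"; returns (picture, depth): 420x560x3 uint8, blue, green, red; 420x560 float32, m along the optical axis (not along the pixel's ray), 0 where there is no reading.
- get_calibration(name): a dict with "camera_matrix" (3x3 intrinsics, pixels), "pose" (4x4, takes a point from camera to world coordinates). Camera axes: x right, y down, z forward; pixel columns grow to the right and rows downward; lengths in m; the calibration is good to about 2 mm. The wrist camera is an equidistant fisheye: a pixel r from the principal point sees the ray r / f radians off the axis. A picture is of the moment at which its call begins: read the wrist's pose just before it. get_calibration takes no time and is no camera call; for the wrist camera it gives the pose at the moment of the call.
- close_job(): hands the job in; it is judged then, once.
Trained networks look in the newest picture that a camera, given by its name, has taken for a name from the list of things; names that differ only in an ending like _2 or _b are one class to them, and where a whole thing is asked for, a point or a joint stands for the part that bears it (a point fixed in the world has none). Each returns a list of dicts, best first, with "conf" (0 to 1); they miss things now and then, are a little off and sometimes report something else, mostly with a low value. They report only what shows in the picture. A call takes as long as a camera call. They do not tell look-alikes from the thing itself.
- find_in(target, camera): "xyz" ([x, y, z] in m, in world coordinates, good to about 4 mm: the middle of the surface that is visible of it).
- place_of(target, camera): "xyz" ([x, y, z] in m, in world coordinates, good to about 4 mm: a listed point, or the origin of a listed thing).
The state is a dict: "t": time; "joint_positions": joint angles; "qvel": joint speeds; "joint_torque": joint torques, N m; "eef_pos": TCP position; "tcp_rot": TCP orientation; "wrist_force": force on the tool from outside, world axes, zero at the start; "torque": the same for the moment, N m; "width": opening from 0.0 (shut) to 1.0 (fully open); "grasp_force": force on a finger pad.
Only numpy, scipy, OpenCV 4.12 (cv2) and the standard library are available. Lean on these libraries where they do the work, as an engineer would, in place of code of your own. Each camera call takes 0.05 s, during which the arm holds its last target. There are 200 camera calls.

## Working session

There is one attempt and no reset: what is moved stays moved. The work goes in short steps, Python scripts to look and compute and a shell command to move; the robot and the scene stay as the last step left them, time stands still between calls to the robot, and variables do not carry over. Pictures are saved under pics/ and viewed, at most 14 in all, crops included, and the job is handed in when it is done.

```bash
ls; mkdir -p pics; cat > h.py <<'E'
from plant import *
import numpy as np, cv2
def cal(n):
    c=get_calibration(n); return np.array(c["camera_matrix"]),np.array(c["pose"])
E
python3 - <<'E'
from h import *
s=state(); print({k:np.round(v,3).tolist() for k,v in s.items()})
for n in("top","scene"):
    p,d=get_image(n); cv2.imwrite(f"pics/{n}0.png",p); np.savez(f"{n}0.npz",p=p,d=d); K,T=cal(n); print(n,K.round(1).tolist(),T.round(3).tolist())
E
```

```text
pics
{'t': 0.0, 'joint_positions': [-1.409, 0.334, 0.04, 1.466, -0.013, 1.343, -0.058], 'qvel': [0.001, 0.0, 0.001, 0.001, 0.001, -0.001, 0.0], 'joint_torque': [0.001, -65.855, 1.366, -40.557, 0.017, 0.012, -0.0], 'eef_pos': [0.167, 0.628, 0.23], 'tcp_rot': [-0.0, 0.13, 0.992, -0.001], 'wrist_force': [0.602, -0.523, 0.129], 'torque': [0.018, 0.033, -0.033], 'grasp_force': 0.0, 'width': 0.999}
top [[419.7, 0.0, 277.5], [0.0, 419.7, 211.9], [0.0, 0.0, 1.0]] [[0.003, -1.0, 0.016, 0.417], [-1.0, -0.003, -0.001, -0.013], [0.001, -0.016, -1.0, 0.924], [0.0, 0.0, 0.0, 1.0]]
scene [[441.1, 0.0, 277.4], [0.0, 441.1, 207.7], [0.0, 0.0, 1.0]] [[0.814, 0.352, -0.463, 0.931], [0.581, -0.461, 0.671, -0.663], [0.023, -0.815, -0.579, 0.627], [0.0, 0.0, 0.0, 1.0]]
```

View pics/top0.png

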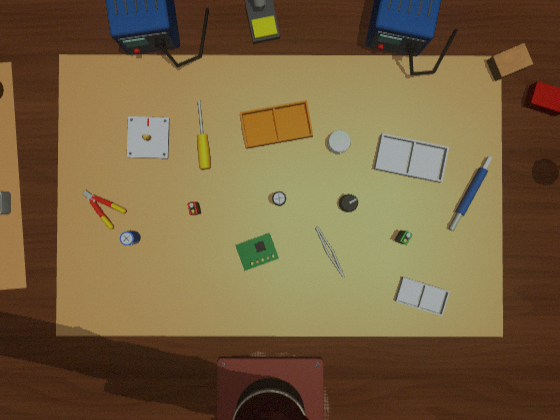

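View pics/scene0.png

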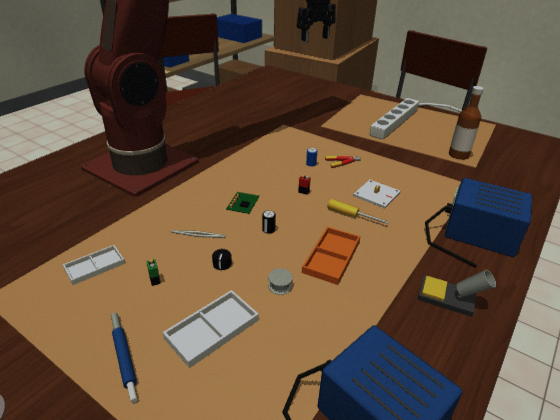

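The top view shows the stand (148,137) with its red line up, orange tray (276,124), large white tray (411,158), dial (348,203), red battery (194,208), green battery (404,237), blue can (129,238) and black can (279,198). The small white tray (422,296) and the other things are not part of the job. Next I'll measure them.

```bash
cat >> h.py <<'E'
def world(p,d,n):
    K,T=cal(n); v,u=np.mgrid[:420,:560]
    P=np.stack([(u-K[0,2])/K[0,0]*d,(v-K[1,2])/K[1,1]*d,d],-1)
    return P@T[:3,:3].T+T[:3,3]
E
python3 - <<'E'
from h import *
z=np.load("top0.npz");p,d=z["p"],z["d"];W=world(p,d,"top")
print("table z",np.median(W[300:330,80:200,2]))
def rect(name,u,v,r,lo,hi):
    m=np.zeros(d.shape,bool);m[v-r:v+r,u-r:u+r]=1;m&=(W[...,2]>lo)&(W[...,2]<hi)
    q=W[m];rr=cv2.minAreaRect((q[:,:2]*1000).astype(np.float32))
    print(name,m.sum(),"zmed",q[:,2].round(3).mean().round(3),"c",np.round(rr[0]),"size",np.round(rr[1]),"ang",round(rr[2],1), "mean",(q.mean(0)*1000).round())
rect("red",194,208,18,.035,.06);rect("green",404,237,18,.035,.06)
rect("blue",129,238,18,.035,.06);rect("black",279,198,18,.035,.06)
rect("dial",348,203,18,.02,.04);rect("stand",148,137,30,.005,.012)
rect("post",148,137,15,.015,.04)
rect("orange",276,124,45,.013,.025);rect("white",411,158,45,.013,.025)
g=p[...].astype(int);
m=np.zeros(d.shape,bool);m[110:165,120:175]=1;m&=(g[...,2]>120)&(g[...,1]<70)
q=W[m];print("redline",m.sum(),(q.mean(0)*1000).round(),(q[:,0].min()*1000,q[:,0].max()*1000))
m=np.zeros(d.shape,bool);m[190:216,336:362]=1;m&=(g.min(-1)>110)&(W[...,2]>.02)
q=W[m];print("white line",m.sum(),(q.mean(0)*1000).round())
if m.sum()>3: print(cv2.fitLine((q[:,:2]*1000).astype(np.float32),2,0,.01,.01).ravel())
for t in("dial","dial_mark","dial_stand","battery_red","battery_green","capacitor_blue","capacitor_black","white_tray","orange_tray"):
    print(t,[(np.round(np.array(x["xyz"])*1000).tolist(),round(x["conf"],2)) for x in place_of(t,"top")][:3])
cv2.imwrite("pics/z.png",np.hstack([cv2.resize(p[y-20:y+20,x-20:x+20],(260,260),interpolation=2) for x,y in((348,203),(194,208),(404,237))]))
E
```

```text
table z 0.0004191509979351582
red 111 zmed 0.045 c [440. 166.] size [26. 18.] ang 12.5 mean [440. 164.  45.]
green 115 zmed 0.045 c [ 379. -282.] size [17. 26.] ang 59.0 mean [ 380. -281.   45.]
blue 175 zmed 0.044 c [376. 303.] size [30. 28.] ang 88.1 mean [376. 301.  44.]
black 159 zmed 0.045 c [461. -17.] size [28. 28.] ang 45.5 mean [461. -16.  45.]
dial 249 zmed 0.027 c [ 453. -167.] size [38. 38.] ang 77.6 mean [ 453. -166.   27.]
stand 1559 zmed 0.008 c [596. 267.] size [102.  91.] ang 89.6 mean [596. 271.   8.]
post 40 zmed 0.023 c [593. 271.] size [16. 10.] ang 88.3 mean [594. 271.  23.]
orange 495 zmed 0.017 c [625. -10.] size [ 79. 148.] ang 10.4 mean [626. -10.  17.]
white 523 zmed 0.017 c [ 552. -305.] size [150.  79.] ang 78.6 mean [ 552. -305.   17.]
redline 7 [628. 270.   8.] (np.float64(621.1407990352687), np.float64(634.4652978313617))
white line 14 [ 453. -162.   92.]
[ 2.3839161e-01 -9.7116911e-01  4.5288339e+02 -1.6211290e+02]
dial [([450.0, -169.0, -0.0], 0.5)]
dial_mark [([456.0, -182.0, 29.0], 0.75), ([380.0, -278.0, 3.0], 0.29)]
dial_stand [([598.0, 271.0, -3.0], 0.75)]
battery_red [([439.0, 163.0, 1.0], 0.53)]
battery_green [([378.0, -280.0, -0.0], 0.53)]
capacitor_blue [([376.0, 301.0, 1.0], 0.65)]
capacitor_black [([459.0, -21.0, 4.0], 0.5)]
white_tray [([250.0, -330.0, -1.0], 0.94), ([550.0, -308.0, 4.0], 0.57)]
orange_tray [([624.0, -12.0, -1.0], 0.69)]
```

View pics/z.png

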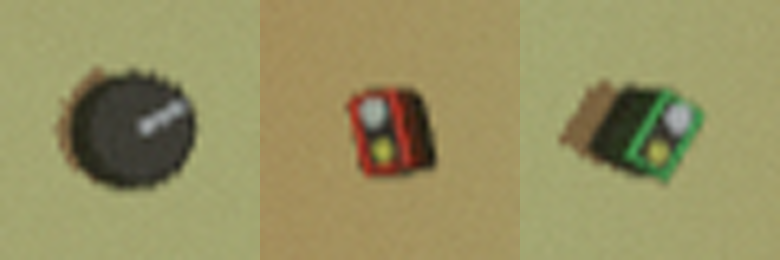

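```bash
cat > go.py <<'E'
import sys
from h import *
from scipy.spatial.transform import Rotation as R
# args: x y (mm) closing_deg|- : prints turn, then tool-frame shift after the turn
x,y=[float(a)/1000 for a in sys.argv[1:3]]
s=state(); q=np.array(s["tcp_rot"]); M=R.from_quat(q[[1,2,3,0]]).as_matrix()
cur=np.degrees(np.arctan2(M[1,1],M[0,1])); t=0
if len(sys.argv)>3: t=-((float(sys.argv[3])-cur+90)%180-90)
w=np.radians(cur-t); d=np.array([x,y])-s["eef_pos"][:2]
Y=np.array([np.cos(w),np.sin(w)]); X=np.array([-Y[1],Y[0]])
print("t",s["t"],"pos",np.round(s["eef_pos"],4),"closing",cur.round(1),"tiltz",M[:,2].round(3),"turn",round(t,1),"shift x,y mm",(1000*np.array([d@X,d@Y])).round(1),"w",s["width"],"gf",s["grasp_force"],"q7",s["joint_positions"][6])
E
python3 go.py 376 302
```

```text
t 0.55 pos [0.1676 0.628  0.2313] closing 75.1 tiltz [-0. -0. -1.] turn 0 shift x,y mm [-285.4 -261.2] w 1.0045834458512235 gf 0.0 q7 -0.058496518146602505
```

```bash
python3 -m pendant '-.0285 -.0261 0 0;-.0285 -.0261 0 0;-.0285 -.0261 0 0;-.0285 -.0261 0 0;-.0285 -.0261 0 0;-.0285 -.0261 0 0;-.0285 -.0261 0 0;-.0285 -.0261 0 0;-.0285 -.0261 0 0;-.0285 -.0261 0 0;0 0 .035 0;0 0 .035 0;0 0 .035 0;0 0 0 0;0 0 0 0;0 0 0 0' .07 40; python3 go.py 376 302; python3 - <<'E'
from h import *
p,d=get_image("wrist"); cv2.imwrite("pics/w1.png",p); K,T=cal("wrist"); print(K.round(1).tolist(),T.round(3).tolist())
E
```

```text
t: 1.88
eef_pos: [0.3764, 0.3031, 0.1282]
tcp_rot: [0.001, 0.13, 0.992, 0.001]
wrist_force: [1.0, 0.3, -0.3]
width: 0.824
grasp_force: 0.0
t 1.8833 pos [0.3764 0.3031 0.1282] closing 75.1 tiltz [ 0.001  0.001 -1.   ] turn 0 shift x,y mm [ 0.1 -1.1] w 0.8239634462193354 gf 0.0 q7 0.5633362720800307
[[325.2, 0.0, 277.9], [0.0, 325.2, 209.1], [0.0, 0.0, 1.0]] [[0.256, 0.931, 0.26, 0.311], [0.967, -0.247, -0.066, 0.321], [0.003, 0.268, -0.963, 0.27], [0.0, 0.0, 0.0, 1.0]]
```

View pics/w1.png

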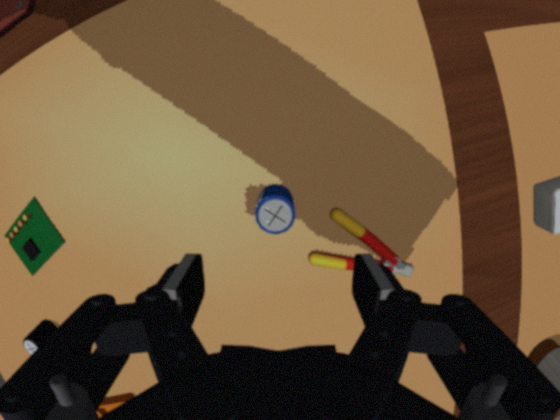

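The wrist view shows the blue can's top at (275,216), between the fingers and clear of the pliers. I'll check that pixel against the estimated position.

```bash
cat >> h.py <<'E'
def wpix(u,v,z,K,T):
    x,y=u-K[0,2],v-K[1,2]; r=np.hypot(x,y); a=r/K[0,0]
    k=T[:3,:3]@np.array([x/r*np.sin(a),y/r*np.sin(a),np.cos(a)]); return T[:3,3]+k*(z-T[2,3])/k[2]
E
python3 -c "
from h import *
K,T=cal('wrist');print(wpix(275,216,.045,K,T))"
```

```text
[0.37632462 0.30226911 0.045     ]
```

Agrees within 1 mm. Now I'll descend to TCP z = 0.013, grip and lift.

```bash
python3 -m pendant '0 -.001 .03 0;0 0 .03 0;0 0 .03 0;0 0 .02 0;0 0 .005 0;0 0 0 0;0 0 0 0' - ; python3 -m pendant '0 0 0 0;0 0 0 0;0 0 0 0;0 0 0 0;0 0 0 0;0 0 0 0;0 0 0 0;0 0 -.01 0;0 0 -.03 0;0 0 -.03 0;0 0 -.03 0;0 0 0 0;0 0 0 0' 0.02 40; python3 go.py 618 25
```

```text
t: 2.52
eef_pos: [0.3765, 0.3025, 0.0132]
tcp_rot: [0.001, 0.13, 0.992, 0.001]
wrist_force: [0.4, -0.1, 1.0]
width: 0.817
grasp_force: 0.0
t: 3.6
eef_pos: [0.3763, 0.3023, 0.1136]
tcp_rot: [0.001, 0.13, 0.992, 0.002]
wrist_force: [0.3, -0.6, -1.1]
width: 0.342
grasp_force: 39.6
t 3.6 pos [0.3763 0.3023 0.1136] closing 75.1 tiltz [ 0.003  0.003 -1.   ] turn 0 shift x,y mm [-305.  -205.6] w 0.34225116329112454 gf 39.621350169181824 q7 0.5702713493199427
```

```bash
python3 -m pendant '-.0305 -.0206 0 0;-.0305 -.0206 0 0;-.0305 -.0206 0 0;-.0305 -.0206 0 0;-.0305 -.0206 0 0;-.0305 -.0206 0 0;-.0305 -.0206 0 0;-.0305 -.0206 0 0;-.0305 -.0206 0 0;-.0305 -.0206 0 0;0 0 0 0;0 0 0 0;0 0 .03 0;0 0 .03 0;0 0 .02 0;0 0 .005 0;0 0 0 0;0 0 0 0'; python3 go.py 618 25
```

```text
t: 5.1
eef_pos: [0.6169, 0.0243, 0.0269]
tcp_rot: [-0.0, 0.13, 0.992, 0.0]
wrist_force: [-0.5, -0.2, -0.0]
width: 0.344
grasp_force: 39.7
t 5.1 pos [0.6169 0.0243 0.0269] closing 75.1 tiltz [-0.  0. -1.] turn 0 shift x,y mm [-0.8  1. ] w 0.3440802805364454 gf 39.66505765914917 q7 1.4154840993414197
```

Lower 8.5 mm, open and rise.

```bash
python3 -m pendant '0 0 .0045 0;0 0 .004 0;0 0 0 0;0 0 0 0'; python3 -m pendant '0 0 0 0;0 0 0 0;0 0 0 0;0 0 -.01 0;0 0 -.03 0;0 0 -.03 0;0 0 -.03 0;0 0 0 0;0 0 0 0' .055; python3 go.py 461 -17
```

```text
t: 5.43
eef_pos: [0.6171, 0.0238, 0.0182]
tcp_rot: [0.0, 0.13, 0.992, 0.0]
wrist_force: [0.1, 0.3, -1.6]
width: 0.34
grasp_force: 39.7
t: 6.18
eef_pos: [0.6184, 0.0237, 0.1206]
tcp_rot: [0.002, 0.13, 0.991, 0.001]
wrist_force: [-0.9, 0.0, -1.2]
width: 0.645
grasp_force: 0.0
t 6.1833 pos [0.6184 0.0237 0.1206] closing 75.0 tiltz [ 0.004  0.001 -1.   ] turn 0 shift x,y mm [141.6 -79.9] w 0.6449134085310897 gf 0.0 q7 1.369265537211028
```

```bash
python3 -m pendant '.0283 -.016 0 0;.0283 -.016 0 0;.0283 -.016 0 0;.0283 -.016 0 0;.0283 -.016 0 0;0 0 0 0;0 0 0 0;0 0 0 0'; python3 - <<'E'
from h import *
K,T=cal('wrist');p,d=get_image('wrist');print([(np.round(x['xyz'],4),x['conf']) for x in place_of('capacitor_black','wrist')])
cv2.imwrite("pics/w2.png",p)
E
python3 go.py 461 -17
```

```text
t: 6.85
eef_pos: [0.4598, -0.0168, 0.1178]
tcp_rot: [0.0, 0.13, 0.992, 0.0]
wrist_force: [-0.0, -0.1, 0.2]
width: 0.639
grasp_force: 0.0
[(array([ 0.4607, -0.0173, -0.0021]), 0.93)]
t 6.95 pos [ 0.4603 -0.0169  0.1178] closing 75.1 tiltz [ 0.    -0.001 -1.   ] turn 0 shift x,y mm [-0.7  0. ] w 0.6432614146684054 gf 0.0 q7 1.2752339816230973
```

View pics/w2.png

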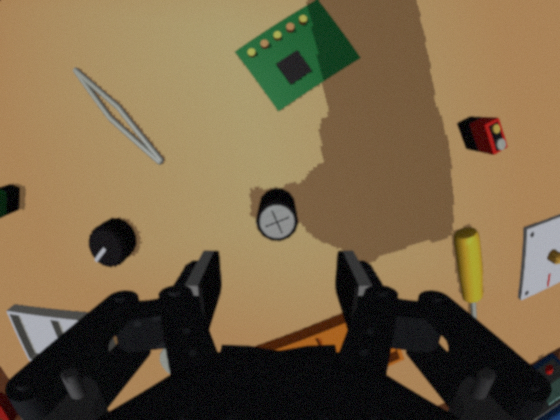

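The black can is centred at (277,220) and the network agrees. Grip it.

```bash
python3 -m pendant '0 0 .03 0;0 0 .03 0;0 0 .03 0;0 0 .01 0;0 0 .0045 0;0 0 0 0;0 0 0 0' - ; python3 -m pendant '0 0 0 0;0 0 0 0;0 0 0 0;0 0 0 0;0 0 0 0;0 0 0 0;0 0 -.01 0;0 0 -.03 0;0 0 -.03 0;0 0 -.03 0;0 0 0 0;0 0 0 0' 0.02 40; python3 go.py 631.5 -45.5
```

```text
t: 7.53
eef_pos: [0.4606, -0.0172, 0.0143]
tcp_rot: [0.0, 0.13, 0.992, -0.0]
wrist_force: [0.3, -0.2, 1.2]
width: 0.646
grasp_force: 0.0
t: 8.53
eef_pos: [0.461, -0.0169, 0.1157]
tcp_rot: [0.002, 0.13, 0.992, 0.001]
wrist_force: [-0.4, 0.6, -0.8]
width: 0.341
grasp_force: 39.6
t 8.5333 pos [ 0.461  -0.0169  0.1157] closing 75.1 tiltz [ 0.005  0.002 -1.   ] turn 0 shift x,y mm [-172.1   16.3] w 0.34057803955565363 gf 39.59987819194794 q7 1.2790616565166897
```

```bash
python3 -m pendant '-.0344 .0033 0 0;-.0344 .0033 0 0;-.0344 .0033 0 0;-.0344 .0033 0 0;-.0344 .0033 0 0;0 0 0 0;0 0 0 0;0 0 0 0;0 0 .03 0;0 0 .03 0;0 0 .02 0;0 0 .009 0;0 0 .004 0;0 0 0.004 0;0 0 0 0;0 0 0 0'; python3 go.py 631.5 -45.5
```

```text
t: 9.87
eef_pos: [0.6306, -0.0457, 0.0187]
tcp_rot: [0.001, 0.13, 0.991, 0.0]
wrist_force: [-3.4, 1.4, 4.5]
width: 0.338
grasp_force: 40.1
t 9.8667 pos [ 0.6306 -0.0457  0.0187] closing 75.0 tiltz [ 0.002  0.001 -1.   ] turn 0 shift x,y mm [-0.8  0.4] w 0.33805795758668883 gf 40.05391001701355 q7 1.569686073576515
```

Touched the floor (4.5 N). I'll release, rise and head for the red battery, closing at 102.5°.

```bash
python3 -m pendant '0 0 0 0;0 0 0 0;0 0 0 0;0 0 -.01 0;0 0 -.03 0;0 0 -.03 0;0 0 -.03 0;0 0 0 0;0 0 0 0' .052; python3 go.py 440 165 102.5
```

```text
t: 10.62
eef_pos: [0.6315, -0.0457, 0.1191]
tcp_rot: [0.002, 0.13, 0.992, 0.001]
wrist_force: [-0.5, 0.2, -0.0]
width: 0.606
grasp_force: 0.0
t 10.6167 pos [ 0.6315 -0.0457  0.1191] closing 75.1 tiltz [ 0.004  0.    -1.   ] turn -27.4 shift x,y mm [141.4 247.2] w 0.6061955036046862 gf 0.0 q7 1.5166225708936234
```

```bash
python3 -m pendant '0 0 0 -6.85;0 0 0 -6.85;0 0 0 -6.85;0 0 0 -6.85;.0177 .0309 0 0;.0177 .0309 0 0;.0177 .0309 0 0;.0177 .0309 0 0;.0177 .0309 0 0;.0177 .0309 0 0;.0177 .0309 0 0;.0177 .0309 0 0;0 0 0 0;0 0 0 0;0 0 0 0'; python3 - <<'E'
from h import *
K,T=cal('wrist');p,d=get_image('wrist');print([(np.round(x['xyz'],4),x['conf']) for x in place_of('battery_red','wrist')])
cv2.imwrite("pics/w3.png",p)
E
python3 go.py 440 165 102.5
```

```text
t: 11.87
eef_pos: [0.4384, 0.1649, 0.116]
tcp_rot: [-0.0, -0.109, 0.994, -0.0]
wrist_force: [0.1, -0.0, -0.1]
width: 0.605
grasp_force: 0.0
[(array([ 0.4404,  0.1672, -0.0028]), 0.57)]
t 11.9667 pos [0.439  0.1642 0.1161] closing 102.3 tiltz [-0.    -0.001 -1.   ] turn -0.2 shift x,y mm [-1.2  0.6] w 0.6088686784374965 gf 0.0 q7 1.357944293893846
```

View pics/w3.png

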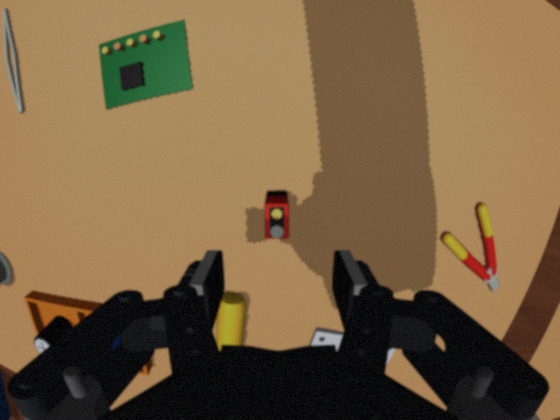

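Red battery is at (277,218), square to the fingers. Grip it.

```bash
python3 -m pendant '-.001 .001 .03 0;0 0 .03 0;0 0 .03 0;0 0 .01 0;0 0 .001 0;0 0 0 0;0 0 0 0' - ; python3 -m pendant '0 0 0 0;0 0 0 0;0 0 0 0;0 0 0 0;0 0 0 0;0 0 0 0;0 0 -.01 0;0 0 -.03 0;0 0 -.03 0;0 0 -.03 0;0 0 0 0;0 0 0 0' 0.005 40; python3 go.py 559 -270 75
```

```text
t: 12.55
eef_pos: [0.4405, 0.1665, 0.0167]
tcp_rot: [0.001, -0.108, 0.994, 0.0]
wrist_force: [0.4, -0.2, 0.2]
width: 0.607
grasp_force: 0.0
t: 13.55
eef_pos: [0.4404, 0.1672, 0.1176]
tcp_rot: [0.002, -0.109, 0.994, 0.001]
wrist_force: [-0.8, -0.1, -1.1]
width: 0.189
grasp_force: 39.2
t 13.55 pos [0.4404 0.1672 0.1176] closing 102.5 tiltz [ 0.004  0.003 -1.   ] turn 27.5 shift x,y mm [-227.7 -391.6] w 0.18942288283984984 gf 39.18027877807617 q7 1.35738191696505
```

```bash
python3 -m pendant '0 0 0 6.88;0 0 0 6.88;0 0 0 6.88;0 0 0 6.88;-.019 -.0326 0 0;-.019 -.0326 0 0;-.019 -.0326 0 0;-.019 -.0326 0 0;-.019 -.0326 0 0;-.019 -.0326 0 0;-.019 -.0326 0 0;-.019 -.0326 0 0;-.019 -.0326 0 0;-.019 -.0326 0 0;-.019 -.0326 0 0;-.019 -.0326 0 0;0 0 0 0;0 0 0 0;0 0 0 0'; python3 go.py 559 -270
```

```text
t: 15.13
eef_pos: [0.5569, -0.2701, 0.1141]
tcp_rot: [-0.001, 0.131, 0.991, 0.0]
wrist_force: [0.2, 1.3, -1.9]
width: 0.192
grasp_force: 39.3
t 15.1333 pos [ 0.5569 -0.2701  0.1141] closing 74.9 tiltz [-0.002  0.001 -1.   ] turn 0 shift x,y mm [-2.   0.6] w 0.19242173023292106 gf 39.3075031042099 q7 1.921888253550738
```

```bash
python3 -m pendant '-.002 0 .03 0;0 0 .03 0;0 0 .02 0;0 0 .008 0;0 0 .004 0;0 0 .002 0;0 0 0 0;0 0 0 0'; python3 go.py 559 -270
```

```text
t: 15.8
eef_pos: [0.5605, -0.2712, 0.0227]
tcp_rot: [0.001, 0.131, 0.991, -0.0]
wrist_force: [0.1, -0.6, -1.0]
width: 0.19
grasp_force: 39.3
t 15.8 pos [ 0.5605 -0.2712  0.0227] closing 75.0 tiltz [ 0.002 -0.    -1.   ] turn 0 shift x,y mm [1.7 0.7] w 0.190309459038073 gf 39.29709613323212 q7 1.9819621077341216
```

```bash
python3 -m pendant '0 0 .0025 0;0 0 0 0;0 0 0 0'; python3 -m pendant '0 0 0 0;0 0 0 0;0 0 0 0;0 0 -.01 0;0 0 -.03 0;0 0 -.03 0;0 0 -.03 0;0 0 0 0;0 0 0 0' .045; python3 go.py 379 -281 59
```

```text
t: 16.05
eef_pos: [0.5607, -0.2715, 0.0205]
tcp_rot: [0.001, 0.131, 0.991, -0.0]
wrist_force: [-1.2, -0.1, 7.7]
width: 0.193
grasp_force: 40.3
t: 16.8
eef_pos: [0.5608, -0.2716, 0.1213]
tcp_rot: [0.002, 0.131, 0.991, -0.0]
wrist_force: [0.1, -0.2, -0.4]
width: 0.528
grasp_force: 0.0
t 16.8 pos [ 0.5608 -0.2716  0.1213] closing 74.9 tiltz [ 0.004 -0.001 -1.   ] turn 15.9 shift x,y mm [ 151.  -101.6] w 0.5280954084651277 gf 0.0 q7 1.9217890827601343
```

```bash
python3 -m pendant '0 0 0 5.3;0 0 0 5.3;0 0 0 5.3;.0302 -.0203 0 0;.0302 -.0203 0 0;.0302 -.0203 0 0;.0302 -.0203 0 0;.0302 -.0203 0 0;0 0 0 0;0 0 0 0;0 0 0 0'; python3 - <<'E'
from h import *
K,T=cal('wrist');p,d=get_image('wrist');print([(np.round(x['xyz'],4),x['conf']) for x in place_of('battery_green','wrist')])
cv2.imwrite("pics/w4.png",p)
E
python3 go.py 379 -281 59
```

```text
t: 17.72
eef_pos: [0.3784, -0.2799, 0.1188]
tcp_rot: [0.0, 0.267, 0.964, 0.0]
wrist_force: [0.8, 0.1, 0.4]
width: 0.526
grasp_force: 0.0
[(array([ 0.3816, -0.2871,  0.0022]), 0.94), (array([ 0.462 , -0.1844,  0.0306]), 0.7)]
t 17.8167 pos [ 0.3788 -0.2802  0.1188] closing 59.1 tiltz [-0.    -0.001 -1.   ] turn 0.1 shift x,y mm [-0.5 -0.6] w 0.527320933332067 gf 0.0 q7 1.6378042735187885
```

View pics/w4.png

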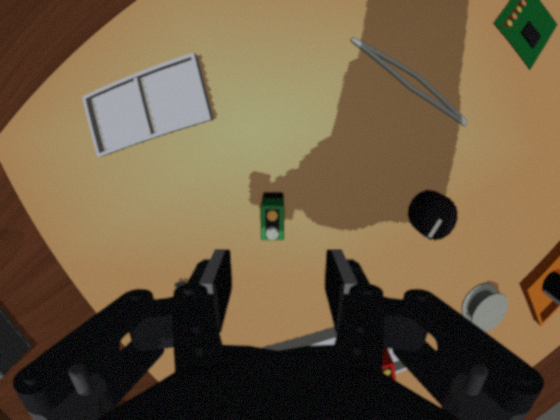

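Green battery is at (272,218), square and about 2 mm towards −y of the tool. Grip it.

```bash
python3 -m pendant '-.0005 -.0025 .03 0;0 0 .03 0;0 0 .03 0;0 0 .01 0;0 0 .003 0;0 0 0 0;0 0 0 0' - ; python3 -m pendant '0 0 0 0;0 0 0 0;0 0 0 0;0 0 0 0;0 0 0 0;0 0 0 0;0 0 -.01 0;0 0 -.03 0;0 0 -.03 0;0 0 -.03 0;0 0 0 0;0 0 0 0' 0.005 40; python3 go.py 545 -340
```

```text
t: 18.4
eef_pos: [0.3779, -0.2835, 0.0169]
tcp_rot: [0.0, 0.267, 0.964, -0.0]
wrist_force: [0.3, -0.7, 0.1]
width: 0.526
grasp_force: 0.0
t: 19.4
eef_pos: [0.3784, -0.2832, 0.1179]
tcp_rot: [0.002, 0.267, 0.964, 0.001]
wrist_force: [-0.5, 0.0, -1.1]
width: 0.194
grasp_force: 39.4
t 19.4 pos [ 0.3784 -0.2832  0.1179] closing 59.1 tiltz [ 0.005  0.    -1.   ] turn 0 shift x,y mm [-172.1   36.9] w 0.19431905634881755 gf 39.37186002731323 q7 1.652833577651496
```

```bash
python3 -m pendant '-.0344 .0074 0 0;-.0344 .0074 0 0;-.0344 .0074 0 0;-.0344 .0074 0 0;-.0344 .0074 0 0;0 0 0 0;0 0 0 0;0 0 0 0;0 0 .03 0;0 0 .03 0;0 0 .02 0;0 0 .01 0;0 0 .004 0;0 0 0.002 0;0 0 0 0;0 0 0 0'; python3 go.py 545 -340
```

```text
t: 20.73
eef_pos: [0.5437, -0.34, 0.0214]
tcp_rot: [0.001, 0.267, 0.964, 0.0]
wrist_force: [-1.3, -0.3, -0.0]
width: 0.191
grasp_force: 39.5
t 20.7333 pos [ 0.5437 -0.34    0.0214] closing 59.0 tiltz [ 0.002 -0.    -1.   ] turn 0 shift x,y mm [-1.2  0.7] w 0.19141608905932547 gf 39.45232272148132 q7 1.8844095569375232
```

```bash
python3 -m pendant '0 0 .001 0;0 0 0 0;0 0 0 0'; python3 -m pendant '0 0 0 0;0 0 0 0;0 0 0 0;0 0 -.01 0;0 0 -.03 0;0 0 -.03 0;0 0 -.03 0;0 0 0 0;0 0 0 0' .045; python3 go.py 452 -167
```

```text
t: 20.98
eef_pos: [0.5439, -0.3401, 0.0211]
tcp_rot: [0.001, 0.267, 0.964, 0.0]
wrist_force: [-4.8, 4.1, 13.5]
width: 0.189
grasp_force: 41.4
t: 21.73
eef_pos: [0.5446, -0.3403, 0.1213]
tcp_rot: [0.002, 0.267, 0.964, -0.0]
wrist_force: [-0.6, -0.7, -0.8]
width: 0.527
grasp_force: 0.0
t 21.7333 pos [ 0.5446 -0.3403  0.1213] closing 59.0 tiltz [ 0.004 -0.001 -1.   ] turn 0 shift x,y mm [168.6 101. ] w 0.5269319035972523 gf 0.0 q7 1.8233296448616205
```

```bash
python3 -m pendant '.0337 .0202 0 0;.0337 .0202 0 0;.0337 .0202 0 0;.0337 .0202 0 0;.0337 .0202 0 0;0 0 0 0;0 0 0 0;0 0 0 0;0 0 0 0' .075; python3 - <<'E'
from h import *
K,T=cal('wrist');p,d=get_image('wrist')
for t in('dial','dial_mark'):print(t,[(np.round(x['xyz'],4),x['conf']) for x in place_of(t,'wrist')])
m=np.zeros(d.shape,bool);m[150:280,210:340]=1
w=(m&(p.min(-1)>130));v,u=np.nonzero(w)
P=np.array([wpix(a,b,.028,K,T)[:2] for a,b in zip(u,v)])*1000
print("line",len(P),P.mean(0).round(1)); vx,vy,*_=cv2.fitLine(P.astype(np.float32),2,0,.01,.01).ravel(); print(np.degrees(np.arctan2(vy,vx)),u.mean(),v.mean())
print("ends",P[np.argmin(P@[vx,vy])].round(1),P[np.argmax(P@[vx,vy])].round(1))
cv2.imwrite("pics/w5.png",cv2.resize(p[140:290,180:380],(800,600)))
E
python3 go.py 452 -167
```

```text
t: 22.48
eef_pos: [0.4513, -0.1674, 0.1188]
tcp_rot: [0.0, 0.268, 0.964, -0.001]
wrist_force: [0.2, 0.3, -0.7]
width: 0.879
grasp_force: 0.0
dial [(array([ 0.4528, -0.1697, -0.003 ]), 0.66)]
dial_mark [(array([ 0.4614, -0.1864,  0.0254]), 0.75), (array([ 0.5501, -0.3064,  0.0033]), 0.61)]
line 69 [ 456.5 -176.2]
-59.404938 270.84057971014494 224.97101449275362
ends [ 452.5 -169.2] [ 460.5 -182. ]
t 22.6333 pos [ 0.4511 -0.1677  0.1187] closing 58.9 tiltz [-0.001 -0.001 -1.   ] turn 0 shift x,y mm [-0.4  1.1] w 0.8744412872400229 gf 0.0 q7 1.3850212278810161
```

View pics/w5.png

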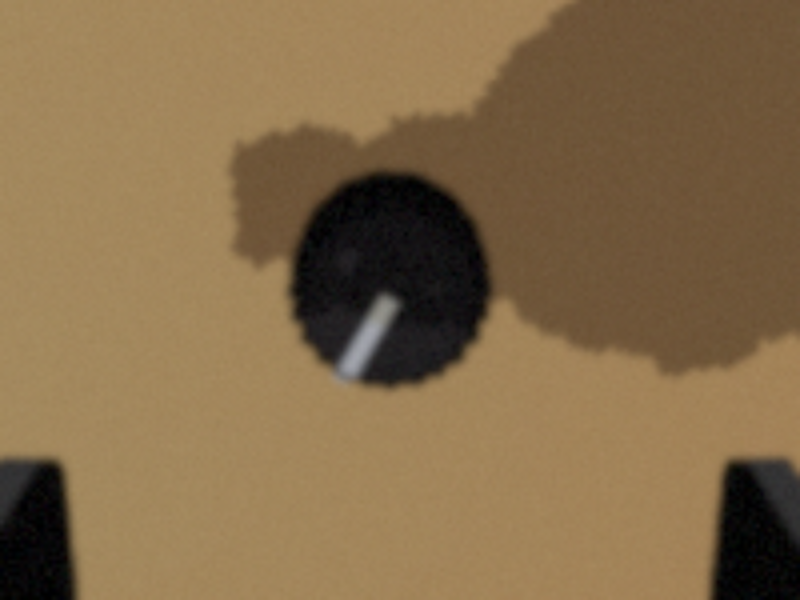

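Line direction is −59.4°, with the axis at about (452,−168). Grip at TCP z ≈ 0.001.

```bash
python3 -m pendant '-.001 0 .03 0;0 0 .03 0;0 0 .03 0;0 0 .02 0;0 0 .0065 0;0 0 0 0;0 0 0 0' - ; python3 -m pendant '0 0 0 0;0 0 0 0;0 0 0 0;0 0 0 0;0 0 0 0;0 0 0 0;0 0 0 0;0 0 -.01 0;0 0 -.03 0;0 0 -.03 0;0 0 -.04 0;0 0 0 0;0 0 0 0' 0.02 60; python3 go.py 596 270.5 118.3
```

```text
t: 23.22
eef_pos: [0.4522, -0.1678, 0.0028]
tcp_rot: [0.0, 0.268, 0.964, -0.001]
wrist_force: [-0.7, 0.7, 1.4]
width: 0.876
grasp_force: 0.0
t: 24.3
eef_pos: [0.4537, -0.1668, 0.1149]
tcp_rot: [0.002, 0.267, 0.964, 0.001]
wrist_force: [0.5, -0.4, -2.0]
width: 0.428
grasp_force: 60.6
t 24.3 pos [ 0.4537 -0.1668  0.1149] closing 59.1 tiltz [ 0.006  0.001 -1.   ] turn -59.2 shift x,y mm [-332.6  317.5] w 0.42760689394446183 gf 60.64426900818944 q7 1.4035225172419905
```

```bash
python3 -m pendant '0 0 0 -6.58;0 0 0 -6.58;0 0 0 -6.58;0 0 0 -6.58;0 0 0 -6.58;0 0 0 -6.58;0 0 0 -6.58;0 0 0 -6.58;0 0 0 -6.58;-.0277 .0265 0 0;-.0277 .0265 0 0;-.0277 .0265 0 0;-.0277 .0265 0 0;-.0277 .0265 0 0;-.0277 .0265 0 0;-.0277 .0265 0 0;-.0277 .0265 0 0;0 0 0 0;0 0 0 0'; python3 - <<'E'
from h import *
K,T=cal('wrist');p,d=get_image('wrist');np.savez("w6.npz",p=p,K=K,T=T)
for t in('dial_stand','dial','dial_mark'):print(t,[(np.round(x['xyz'],4),x['conf']) for x in place_of(t,'wrist')])
q,_=get_image('scene')
cv2.imwrite("pics/w6.png",p)
E
python3 go.py 596 270.5 118.3
```

```text
t: 25.88
eef_pos: [0.5461, 0.1272, 0.1109]
tcp_rot: [-0.001, -0.246, 0.969, -0.0]
wrist_force: [-0.3, -1.1, -1.1]
width: 0.431
grasp_force: 60.5
dial_stand []
dial [(array([0.5484, 0.1279, 0.1059]), 0.62)]
dial_mark [(array([0.5665, 0.127 , 0.1381]), 0.76)]
t 26.1333 pos [0.5464 0.1233 0.1121] closing 118.1 tiltz [-0.001 -0.    -1.   ] turn -0.2 shift x,y mm [-113.4  106.1] w 0.4287026267900571 gf 60.53973424248397 q7 1.918136452206602
```

View pics/w6.png

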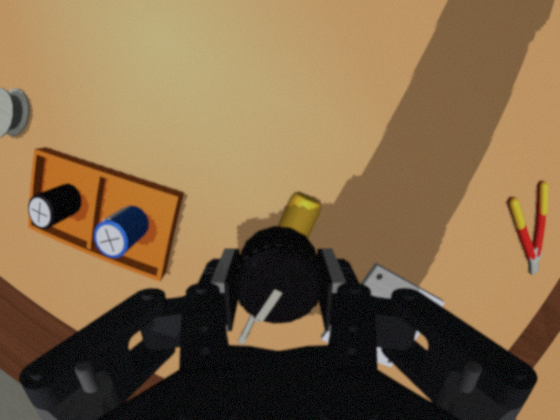

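The wrist view shows both cans upright in their bays at (50,207) and (122,235). The dial is in hand, its line running from (278,292) to (243,338). I'll work out the dial's pose in hand.

```bash
python3 - <<'E'
from h import *
z=np.load("w6.npz");K,T=z["K"],z["T"]
a,b=wpix(279,291,.138,K,T),wpix(242,339,.138,K,T);print(a*1000,b*1000,np.linalg.norm(b-a)*1000,np.degrees(np.arctan2(*(b-a)[1::-1])))
E
```

```text
[544.39103835 127.40436833 138.        ] [574.11573348 125.15872526 138.        ] 29.809401428083103 -4.3203779648117
```

The line measures 29.8 mm at the assumed height where it should be 19 mm, so the dial may be tilted in the grip. I'll check it from the scene camera.

```bash
python3 - <<'E'
from h import *
p,d=get_image('scene');K,T=cal('scene');c=T[:3,:3].T@(np.array([.546,.125,.115])-T[:3,3]);u,v=(K@c/c[2])[:2].astype(int);print(u,v)
a=cv2.resize(p[v-35:v+40,u-45:u+45],(720,600),interpolation=2);a=np.clip(a.astype(float)*2,0,255)
cv2.imwrite("pics/s7.png",a)
E
```

```text
335 172[ WARN:0@0.335] global loadsave.cpp:1063 imwrite_ Unsupported depth image for selected encoder is fallbacked to CV_8U.
```

View pics/s7.png

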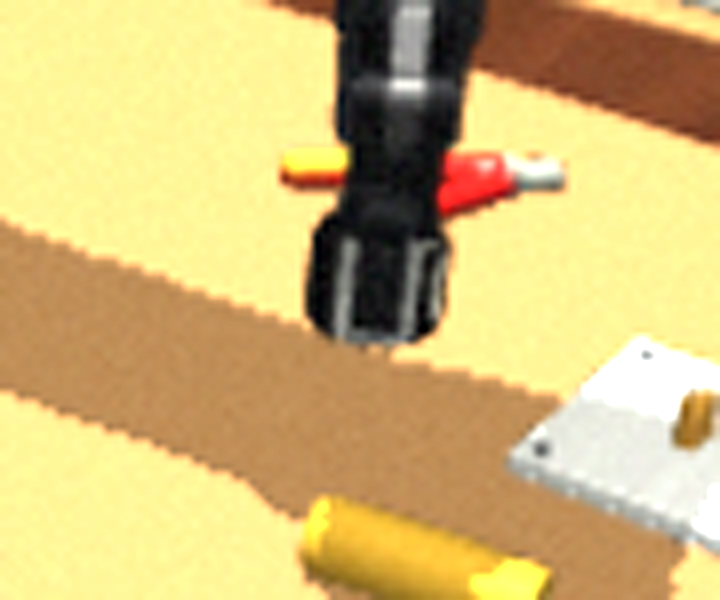

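From the scene the dial looks upright between the fingers. The wrist depth image will settle it.

```bash
python3 - <<'E'
from h import *
K,T=cal('wrist');p,d=get_image('wrist');s=state()
def P(u,v):
    x,y=u-K[0,2],v-K[1,2];r=np.hypot(x,y)+1e-9;a=r/K[0,0];k=np.array([x/r*np.sin(a),y/r*np.sin(a),np.cos(a)]);return T[:3,:3]@(k*d[v,u]/k[2])+T[:3,3]
print(np.round(s["eef_pos"],4))
for v in range(232,350,8): print(v,[(P(u,v)*1000).round().astype(int).tolist() for u in(250,265,279,295,310)])
for a in((279,291),(270,303),(260,315),(250,328),(243,337)):print(a,p[a[1],a[0]],(P(*a)*1000).round(1))
E
```

```text
[0.5466 0.1238 0.1124]
232 [[577, 114, 1], [533, 110, 116], [529, 115, 118], [528, 123, 111], [548, 152, 22]]
240 [[540, 106, 115], [533, 111, 125], [529, 115, 127], [529, 123, 120], [555, 157, 18]]
248 [[540, 107, 123], [533, 111, 132], [530, 116, 134], [528, 122, 130], [528, 130, 121]]
256 [[540, 108, 132], [536, 112, 135], [533, 117, 136], [530, 123, 134], [528, 129, 131]]
264 [[541, 109, 135], [538, 114, 136], [536, 119, 135], [533, 124, 136], [531, 130, 134]]
272 [[544, 110, 136], [542, 116, 135], [539, 121, 135], [536, 126, 136], [533, 132, 136]]
280 [[548, 112, 136], [544, 117, 137], [543, 123, 135], [539, 128, 135], [536, 134, 136]]
288 [[551, 113, 136], [548, 119, 136], [546, 124, 135], [542, 130, 135], [540, 136, 135]]
296 [[555, 115, 135], [551, 121, 136], [549, 126, 135], [546, 132, 136], [543, 138, 135]]
304 [[558, 117, 136], [555, 122, 137], [552, 128, 136], [549, 133, 137], [546, 140, 136]]
312 [[562, 119, 135], [559, 125, 135], [557, 130, 135], [552, 136, 136], [622, 199, -1]]
320 [[657, 154, -1], [562, 126, 136], [560, 132, 135], [557, 139, 134], [630, 204, -1]]
328 [[655, 154, 13], [658, 170, -1], [652, 182, -1], [645, 195, -1], [638, 208, 0]]
336 [[663, 158, 14], [667, 175, -1], [661, 187, -1], [653, 200, -1], [646, 213, 0]]
344 [[684, 167, -1], [676, 179, 0], [669, 191, 0], [663, 206, -1], [655, 218, 0]]
(279, 291) [ 95 102 103] [546.9 124.9 135.2]
(270, 303) [155 161 164] [553.8 124.3 135.5]
(260, 315) [154 162 163] [561.1 123.2 136. ]
(250, 328) [126 136 136] [655.4 154.1  13.4]
(243, 337) [ 99 140 176] [678.9 156.8  -0.9]
```

The dial is level, with its top at z = 135.5 mm. The far part of the "line" was really the screwdriver shaft. The true dial line points at about −6°, so I turn 5° more and go over the post.

```bash
python3 -m pendant '0 0 0 -5;-.0265 .0265 0 0;-.0265 .0265 0 0;-.0265 .0265 0 0;-.0265 .0265 0 0;0 0 0 0;0 0 0 0;0 0 0 0;0 0 0 0'; python3 go.py 596 270.5; python3 - <<'E'
from h import *
z=np.load("top0.npz");W=world(z["p"],z["d"],"top");g=z["p"].astype(int)
m=np.zeros(g.shape[:2],bool);m[100:175,115:180]=1
pl=m&(W[...,2]>.004)&(W[...,2]<.012)&(g.min(-1)>110)
q=W[pl][:,:2]*1000;print("plate",len(q),cv2.minAreaRect(q.astype(np.float32)),q.mean(0))
r=m&(g[...,2]-g[...,1]>60)&(W[...,0]>.61);print("red",(W[r][:,:2]*1000).round().tolist())
b=m&(W[...,2]>.018);print("post",(W[b]*1000).min(0).round(),(W[b]*1000).max(0).round())
E
```

```text
t: 26.98
eef_pos: [0.5776, 0.2697, 0.1124]
tcp_rot: [-0.0, -0.285, 0.959, -0.0]
wrist_force: [-0.5, -1.1, 0.1]
width: 0.43
grasp_force: 60.5
t 26.9833 pos [0.5776 0.2697 0.1124] closing 123.1 tiltz [ 0.    -0.001 -1.   ] turn 0 shift x,y mm [-15.8  -9.4] w 0.43030948282704806 gf 60.54807501845062 q7 1.8246054170474686
plate 1564 ((596.2371826171875, 272.037841796875), (90.82088470458984, 90.27059936523438), 88.32172393798828) [595.75058397 271.67527194]
red [[636.0, 270.0], [634.0, 271.0], [632.0, 272.0], [633.0, 271.0], [630.0, 273.0], [629.0, 270.0], [628.0, 272.0], [628.0, 270.0], [625.0, 272.0], [626.0, 270.0], [624.0, 273.0], [623.0, 270.0], [621.0, 272.0], [621.0, 270.0]]
post [417. -13.  19.] [599. 279. 924.]
```

The plate centre is (596.2,271.7) and the red line about −1.7°. Align, then lower to just above the post.

```bash
python3 -m pendant '-.0167 -.0087 0 0;0 0 .03 0;0 0 .03 0;0 0 .01 0;0 0 0 0;0 0 0 0;0 0 0 0'; python3 go.py 596.3 271.5
```

```text
t: 27.57
eef_pos: [0.5971, 0.2734, 0.0443]
tcp_rot: [0.001, -0.286, 0.958, 0.0]
wrist_force: [0.2, 0.4, -0.6]
width: 0.422
grasp_force: 60.5
t 27.5667 pos [0.5971 0.2734 0.0443] closing 123.2 tiltz [ 0.002  0.001 -1.   ] turn 0 shift x,y mm [ 1.7 -1.2] w 0.4218084521733591 gf 60.524015519768 q7 1.8721312061131798
```

```bash
python3 -m pendant '.0016 -.0011 .005 0;0 0 .003 0;0 0 .003 0;0 0 .003 0;0 0 0 0;0 0 0 0'; python3 go.py 596.3 271.5;  python3 -m pendant '0 0 .003 0;0 0 .003 0;0 0 0 0;0 0 0 0'; python3 go.py 596.3 271.5
```

```text
t: 28.07
eef_pos: [0.5951, 0.2717, 0.0281]
tcp_rot: [-0.0, -0.286, 0.958, -0.0]
wrist_force: [-0.6, 0.7, -0.5]
width: 0.427
grasp_force: 60.5
t 28.0667 pos [0.5951 0.2717 0.0281] closing 123.3 tiltz [-0. -0. -1.] turn 0 shift x,y mm [-0.9 -0.8] w 0.4273292905603309 gf 60.539142563939095 q7 1.880586377687547
t: 28.4
eef_pos: [0.5951, 0.2716, 0.022]
tcp_rot: [-0.0, -0.286, 0.958, -0.0]
wrist_force: [0.6, 0.1, -0.6]
width: 0.425
grasp_force: 60.5
t 28.4 pos [0.5951 0.2716 0.022 ] closing 123.3 tiltz [-0. -0. -1.] turn 0 shift x,y mm [-0.9 -0.8] w 0.42457850181987355 gf 60.53914007730782 q7 1.8833821815397251
```

No contact force with the underside well below the post top, so it fits. Continue down.

```bash
python3 -m pendant '0 0 .003 0;0 0 .002 0;0 0 .002 0;0 0 .001 0;0 0 0 0;0 0 0 0'; python3 go.py 596.3 271.5
```

```text
t: 28.9
eef_pos: [0.5953, 0.2717, 0.0143]
tcp_rot: [-0.0, -0.286, 0.958, -0.0]
wrist_force: [0.6, 0.4, -0.2]
width: 0.428
grasp_force: 60.5
t 28.9 pos [0.5953 0.2717 0.0143] closing 123.3 tiltz [-0. -0. -1.] turn 0 shift x,y mm [-0.8 -0.7] w 0.42820974266552314 gf 60.539301903918386 q7 1.8871036513385864
```

```bash
python3 -m pendant '0 0 .001 0;0 0 .001 0;0 0 .001 0;0 0 0 0;0 0 0 0'; python3 -m pendant '0 0 0 0;0 0 0 0;0 0 0 0;0 0 0 0;0 0 -.01 0;0 0 -.03 0;0 0 -.03 0;0 0 -.03 0;0 0 -.03 0;0.03 0 0 0;.03 0 0 0;.03 0 0 0;0 0 0 0;0 0 0 0' .07; python3 - <<'E'
from h import *
for n in("wrist","top","scene"):
    p,d=get_image(n)
    if n=="top": W=world(p,d,"top");cv2.imwrite("pics/t8.png",p);q=W[105:170,115:180].reshape(-1,3);q=q[(q[:,2]>.024)&(q[:,2]<.06)];print("dial pts",len(q),np.median(q[:,2]),q.mean(0),cv2.minAreaRect((q[:,:2]*1000).astype(np.float32)))
    if n=="wrist":
        cv2.imwrite("pics/w8.png",p)
for t in("dial","dial_mark"):
  for c in("wrist","top","scene"):print(t,c,[(np.round(x["xyz"],3).tolist(),x["conf"]) for x in place_of(t,c)][:2])
E
```

```text
t: 29.32
eef_pos: [0.5954, 0.2718, 0.0118]
tcp_rot: [0.0, -0.286, 0.958, 0.0]
wrist_force: [-3.2, -0.9, 4.7]
width: 0.427
grasp_force: 61.1
t: 30.48
eef_pos: [0.5193, 0.2217, 0.1423]
tcp_rot: [0.0, -0.286, 0.958, 0.001]
wrist_force: [0.4, -0.3, 0.8]
width: 0.818
grasp_force: 0.0
dial pts 127 0.034992235149031825 [0.60367162 0.26851692 0.03440522] ((604.0772094726562, 268.7125244140625), (33.11528778076172, 20.647920608520508), 51.72111129760742)
dial wrist [([0.596, 0.269, 0.005], 0.92)]
dial top [([0.594, 0.272, 0.009], 0.71)]
dial scene [([0.6, 0.274, 0.008], 0.6)]
dial_mark wrist [([0.613, 0.273, 0.034], 0.86)]
dial_mark top [([0.607, 0.272, 0.036], 0.57)]
dial_mark scene [([0.609, 0.271, 0.032], 0.8)]
```

View pics/w8.png

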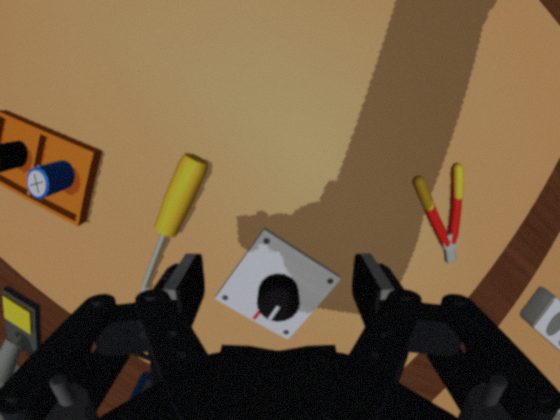

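View pics/t8.png

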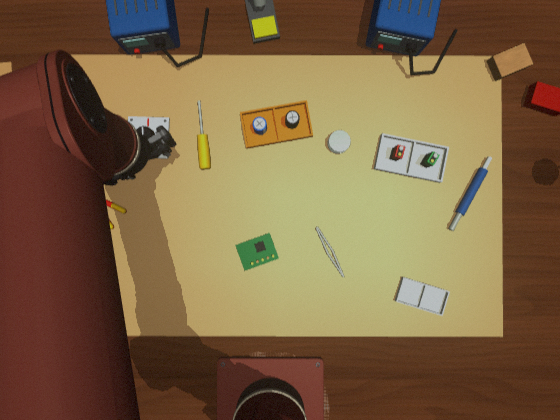

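The dial is seated on the plate (top z ≈ 35 mm against 36 mm expected), its line along the red line. All four items stand in their own bays: cans at (259,126) and (292,119), batteries at (398,153) and (430,159). I'll check their heights, then hand in.

```bash
python3 - <<'E'
from h import *
p,d=get_image("top");W=world(p,d,"top");ok=True
for n,u,v in(("blue",259,126),("black",292,119),("red",398,153),("green",430,159)):
    q=W[v-14:v+14,u-14:u+14].reshape(-1,3);q=q[q[:,2]>.04];m=np.median(q[:,2]);r=cv2.minAreaRect((q[:,:2]*1000).astype(np.float32))
    print(n,m.round(4),np.round(r[0]),np.round(r[1]));ok&=.046<m<.053
print(ok)
if ok: print(close_job())
E
```

```text
blue 0.0484 [526.   1.] [219.  29.]
black 0.0484 [533. -23.] [ 29. 231.]
red 0.0485 [ 486. -150.] [ 28. 305.]
green 0.0491 [ 478. -184.] [ 26. 362.]
True
the job is handed in; nothing more can be done
None
```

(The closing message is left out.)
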